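Stand the washed brush on the drying rack

ROBOT

A 6-joint arm with a two-finger parallel gripper is mounted at the origin on a cart in front of the work surface, level with it; the furniture and walls round the work are solid. World frame = base frame: x ahead of the robot, y to its left, z up, the work surface at z = 0. Lengths are in mm, angles in degrees, forces in N, time in s.
With the tool pointing down it reaches from about 325 to 750 mm from the base axis. Payload 7.6 kg.
Tool frame: the origin (TCP) lies at the very end of the fingers, on their centre line; the grasp point (between the pads) lies arm.grip_depth behind it (arm.grip_depth is the distance from the TCP to the grasp point, in mm); y points along the fingers, z is the direction in which the jaws open and shut, and the axes are right-handed (so a half turn about y gives the same grasp; the last joint's range is limited). The gripper opens to 85 mm and grips with 20 to 120 N. Pads are 22 mm wide; open, the fingers measure 114 mm over their backs; the gripper's body (76 mm by 85 mm) begins 54 mm behind the grasp point. The pads swing forward as they close: fully open they stand 13 mm farther back than shut.
Start: joints at [-80.518, 2.991, 80.254, -0, 96.75, -4.028], TCP at [122.675, -510.487, 231.323] pointing down, gripper open.
Joint ranges: [-166.34, 166.34], [-52.06, 124.39], [6.96, 135.62], [-60.46, 240.46], [14.63, 156.25], [-167.68, 167.68]. Speed limits (degrees/s): [147.25, 147.25, 172.46, 180, 180, 180].

INTERFACE

Orientations are given as a 3x3 rotation matrix whose columns are the frame's x, y, z axes.
In Python, from plant import arm, vision gives the robot as it stands.
- The arm moves only by the tool arm_command, never from a script. Its argument "moves" is a list of rows, each an object with "slide": the shift along the tool's x, y, z in mm, a list of three; "yaw": the turn about the tool's y in degrees; "fingers": the finger opening in mm, from 0 to 85.4. In form: [{"slide": [x, y, z], "yaw": yaw, "fingers": fingers}, ...]. A call has 1 to 8 rows; each row shifts and turns the commanded pose from where the row before left it, along the tool's axes as they then stand; what a row does not reach is not made up. A row lasts 1/12 s, in which the tool goes at most 41.7 mm and 7.16 degrees, less where a joint would pass 70% of its speed; a pose out of reach is approached as far as the arm can. A call is refused whole if a number of a shift passes 41.7 or a number of a turn 7.16, either way. A call with a gripper value outside its range is refused whole. The fingers move at their own pace and stop on an object; "grip_force" is the grip in N (left out, the last holds). Time passes only in rows, so rows that do not move let the fingers close. It gives the time, the measured TCP pose, the force and the opening at its end, in the units of the state.
- arm.state(): the state, without advancing time (a new reading comes with each control period).
- vision.snapshot(name): name is "scene" or "top"; returns a dict with "frame" (384x512x3 uint8, red, green, blue), "fov_y" (degrees; the focal length in pixels is half the picture's height over the tangent of half this angle, whatever the lens; pixels are square), "cx", "cy" (the principal point, pixels), "pose" (4x4, takes a point from camera to world coordinates). Camera axes: x right, y down, z forward; pixel columns grow to the right and rows downward; lengths in mm; the calibration is good to about 2 mm. A picture is of the moment at which its call begins. There is no depth.
- arm.hand_in(): hands the job in, once; it reports no verdict.
The state is a dict: "time": time; "joints": joint angles; "qvel": joint speeds; "joint_torque": joint torques, N m; "position": TCP position; "tcp_rot": TCP orientation; "wrist_force": force on the tool from outside, world axes, zero at the start; "moment": the same for the moment, N m; "opening": finger opening in mm.
Only numpy, scipy, OpenCV 4.12 (cv2) and the standard library are available. Lean on these libraries where they do the work, as an engineer would, in place of code of your own. Each camera call takes 0.05 s, during which the arm holds its last target.

TASK

First slide the drying rack's foot stop fully home, towards the backboard. Then lean the flat brush on the rack, bristles up, with the butt of its handle on the base against the inside of the stop and the brush resting across the backboard's top edge, roughly square to it, so that the bristles are clear in the air. Leave the stop home and the other loose things where they are.

Things in the scene. Friction and masses are not known exactly. Their poses are not given: they have to be found in the camera images.
- rack: Small wooden drying rack fixed on the bench. Origin: underside of the base; +x points from the foot stop to the backboard, z up, y along the backboard. Base 190 (x -105 to +85) x 170 x 10 mm thick. Upright backboard 10 mm thick, its front face at x = +60, its rounded top edge 102 mm above the bench. Two 7 mm steel guide rods along x at y = +-74, 22 mm above the bench, from x = -98 to +58; the brush goes between them.
- stop (a joint): Slide of the foot stop on the guide rods (m): 0 = fully home, nearest the backboard, against a hard end; it grows as the stop moves out, away from the backboard (up to 0.055). It starts pulled out. Stiff: about 3 N to move, and it stays where it is left, so do not push it out again with the brush.
- stop_top (a point): Centre of the top face of the foot stop, an aluminium bar 12 (x) x 164 (y) x 20 mm high, square to the rack, its underside just above the base, its top 31.5 mm above the bench. Its inner face (towards the backboard) is 6 mm from this point along the rack's +x. When home this point is at x = -38 in the rack's frame, so the inner face is then 92 mm from the backboard's front face. It can be pushed from outside or pinched from above.
- backboard_top (a point): Middle of the backboard's top edge: rack frame x = +60 (front face), 102 mm above the bench. With the stop home a brush leaning from the stop over the board lies at about 47 degrees from level, the board's edge under its ferrule.
- brush: Flat bristle brush, wooden handle, metal ferrule, 181 mm long between butt and bristle tip, 30 mm wide at the ferrule, 8 to 9 mm thick, about 40 g, lying flat on the bench. Origin: underside, near mid-length, which is close to its centre of mass; its +y runs to the butt of the handle (at y = +93 mm), -y to the bristle tip (-88 mm); x is across the flat width, z up out of the flat. Handle y -26 to +93, at most 27 mm wide; ferrule y -59 to -25; bristles beyond.
- brush_butt (a point): Middle of the butt end of the brush's handle (half thickness).
- brush_tip (a point): Middle of the bristle end of the brush (half thickness).
- cast_small: Bystander: cream plaster dental cast, 48 x 53 x 27 mm, loose; origin under its centre.
- small_wheel: Bystander: dark red polishing wheel, 22 mm across, 12 mm high, loose; origin under its centre.
- pen: Bystander: ball pen, 152 mm long (y axis), 10 mm thick, loose; origin under its centre.
- spatula: Bystander: slim double-ended modelling spatula, 136 mm long (y axis), 7 mm thick, loose; origin under its centre.
- jar: Bystander: closed plastic jar, 53 mm across, 76 mm high, loose; origin under its centre.
Things that resemble listed ones, but are neither listed nor needed, are in the scene too. What is shaped like the brush but turquoise is not meant.

How it is judged (in metres and radians):
On the way, in this order (a step that is already met when the one before it is completed fails the run):
1. the foot stop is fully home (value of joint stop below 0.005 m), for 0.2 s.
2. the brush stands on the rack: butt on the base inside the stop, bristles up beyond the backboard's top (height (world z) of brush_butt below 0.03 m and x of brush_butt in the frame of rack between -0.042 and -0.02 m and x of brush_tip in the frame of rack above 0.07 m and height (world z) of brush_tip above 0.118 m), for 0.2 s.
At the end, for the whole second after the job is handed in: Stop within 6 mm of home. Brush at rest, bristles up, 33-62 deg from level; butt point < 25 mm high, at rack x -42 to -20 mm, between the rods; within 20 deg of square; tip at rack x > 70 mm, within the board's width, > 118 mm high. Other loose things moved < 40 mm (value of joint stop below 0.006 m and height (world z) of brush_butt below 0.025 m and x of brush_butt in the frame of rack between -0.042 and -0.02 m and y of brush_butt in the frame of rack between -0.07 and 0.07 m and y of brush_tip in the frame of rack between -0.085 and 0.085 m and angle between the x axis of brush and the y axis of rack, either way round below 0.35 rad and x of brush_tip in the frame of rack above 0.07 m and height (world z) of brush_tip above 0.118 m and angle between brush's own y axis and vertical between 2.15 and 2.65 rad and linear speed of brush below 0.02 m/s and angular speed of brush below 0.2 rad/s); the robot touches nothing.
It fails at once if another loose thing was moved by more than 40 mm (distance of any of cast_small, small_wheel, pen, spatula, jar from where it was at the start of the episode above 0.04 m).
It also fails if it takes over 61 s, if anything falls off the work surface, if the arm or the gripper's body presses on something with over 40 N, if the wrist force passes 120 N, or if a joint passes its speed limit or range.

## Working session

There is one attempt and no reset: what is moved stays moved. The work goes in short steps, Python scripts to look and compute and a tool call to move; the robot and the scene stay as the last step left them, time stands still between calls to the robot, and variables do not carry over. Pictures are saved under pics/ and viewed, and the job is handed in when it is done.

Besides the shell and the picture viewer there is one more tool, called after "Request:" by a JSON object that holds its "name" and its "arguments", one argument or row to a line. arm_command: Moves the arm, as the interface text tells. Its arguments: {"type":"object","properties":{"moves":{"type":"array","items":{"type":"object","properties":{"slide":{"type":"array","items":{"type":"number"}},"yaw":{"type":"number"},"fingers":{"type":"number"}}}},"grip_force":{"type":"number"}},"required":["moves"]}

```bash
mkdir -p pics; ls
python3 - <<'E'
from plant import arm, vision
import cv2
for n in ("scene","top"):
    s=vision.snapshot(n); cv2.imwrite(f"pics/{n}0.png",cv2.resize(s["frame"][:,:,::-1],(800,600),interpolation=cv2.INTER_CUBIC))
    import numpy as np
    np.savez(f"{n}0.npz",**{k:s[k] for k in s}); print(n,s["fov_y"],s["cx"],s["cy"],np.round(s["pose"],3).tolist())
print(arm.grip_depth); print(arm.state())
E
```

```text
pics
scene 45.838696872997524 254.94805361355873 193.74219917764628 [[-0.733, -0.342, 0.588, -379.61], [-0.68, 0.382, -0.626, 997.369], [-0.01, -0.859, -0.513, 869.963], [0.0, 0.0, 0.0, 1.0]]
top 42.68365200332695 250.31914870889764 192.19814073418382 [[-0.007, -0.978, 0.207, 186.685], [-1.0, 0.008, 0.002, 28.57], [-0.004, -0.207, -0.978, 1617.89], [0.0, 0.0, 0.0, 1.0]]
18.700000000000003
{'time': 0.1, 'joints': array([-8.05182493e+01,  3.02304469e+00,  8.03067838e+01,  8.04682097e-04,
        9.67492572e+01, -4.02656156e+00]), 'qvel': array([ 0.02406478, -0.02212167, -0.1508938 ,  0.00610069, -0.06306877,
       -0.04852599]), 'joint_torque': array([ 1.34219721e-03, -3.82582462e+01, -3.60984027e+01, -4.34570950e-05,
        4.75849156e-03, -1.11702391e-05]), 'position': array([ 122.62713952, -510.2054896 ,  230.56549579]), 'tcp_rot': array([[-9.72335671e-01, -2.13625917e-04,  2.33587877e-01],
       [-2.33587949e-01,  1.36374491e-03, -9.72334721e-01],
       [-1.10838381e-04, -9.99999047e-01, -1.37591826e-03]]), 'wrist_force': array([-0.41672141, -0.45084181, -0.02647287]), 'moment': array([ 0.00988775, -0.0583209 , -0.01486869]), 'opening': 85.2310077755773}
```

View pics/scene0.png

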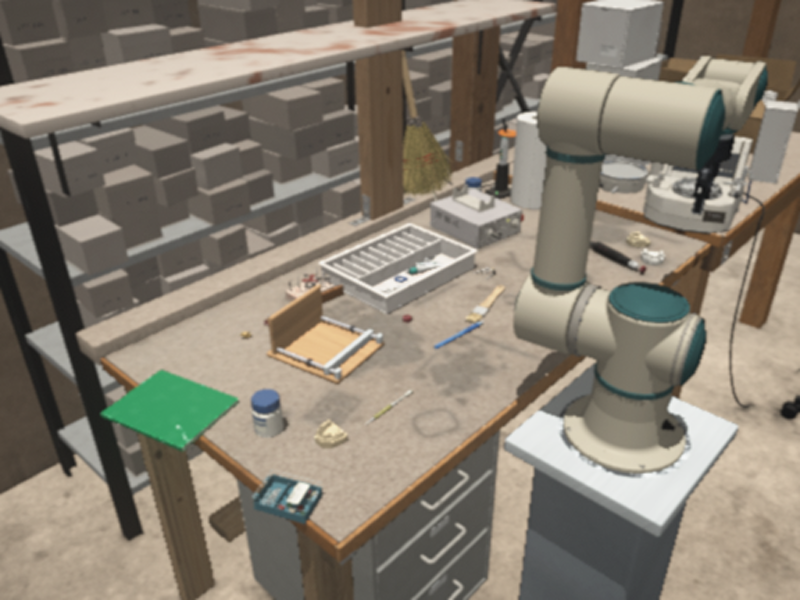

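View pics/top0.png

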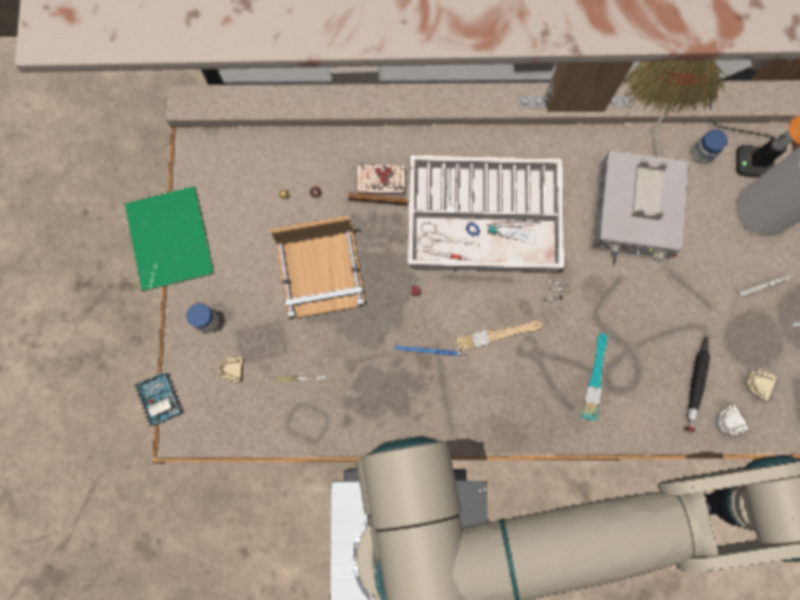

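Run:
```python
import numpy as np,cv2
t=np.load("top0.npz")["frame"][:,:,::-1]; s=np.load("scene0.npz")["frame"][:,:,::-1]
def crop(im,x0,y0,w,h,f,n): cv2.imwrite(n,cv2.resize(im[y0:y0+h,x0:x0+w],None,fx=f,fy=f,interpolation=cv2.INTER_CUBIC))
crop(t,165,130,80,80,7,"pics/c_top_rack.png"); crop(t,245,170,160,110,5,"pics/c_top_brush.png")
crop(s,160,175,190,80,4,"pics/c_scene.png")
```

```text
(no output)
```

View pics/c_top_rack.png

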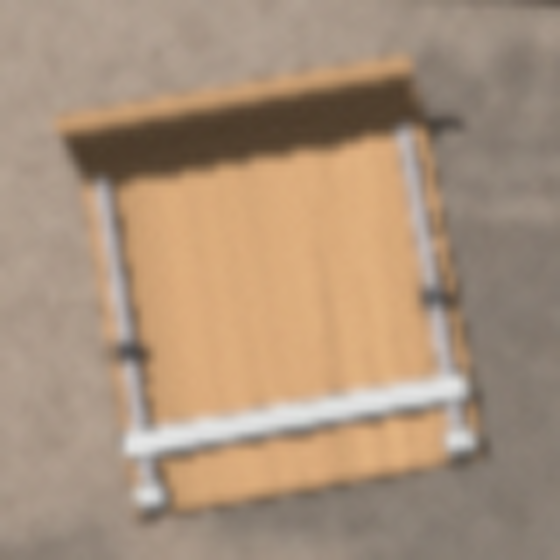

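View pics/c_top_brush.png

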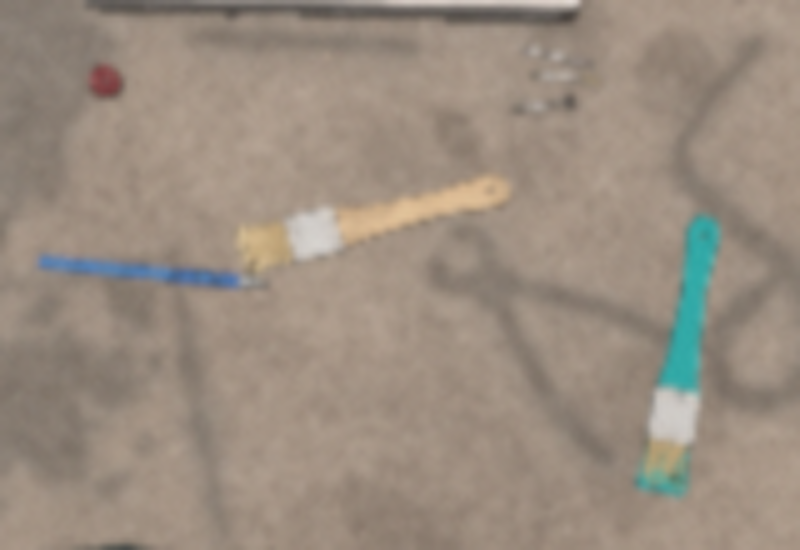

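View pics/c_scene.png

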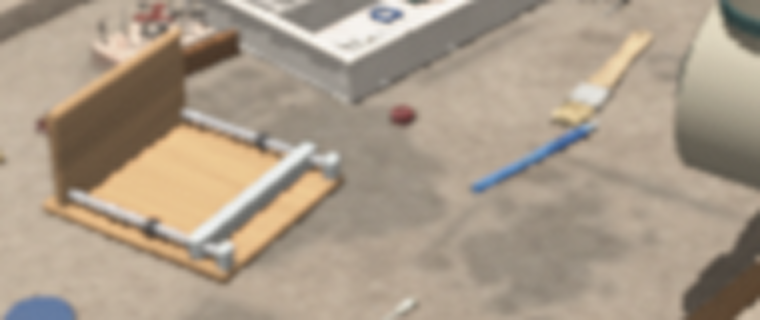

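```bash
cat > h.py <<'E'
import numpy as np,cv2
class Cam:
    def __init__(s,d):
        s.P=np.array(d["pose"]);s.im=np.array(d["frame"])[:,:,::-1].copy();s.f=s.im.shape[0]/2/np.tan(np.radians(float(d["fov_y"]))/2);s.c=(float(d["cx"]),float(d["cy"]))
    def ray(s,u,v): return s.P[:3,3],s.P[:3,:3]@np.array([(u-s.c[0])/s.f,(v-s.c[1])/s.f,1.])
    def at(s,u,v,z):
        o,d=s.ray(u,v); return o+d*(z-o[2])/d[2]
    def proj(s,p):
        q=s.P[:3,:3].T@(np.asarray(p,float)-s.P[:3,3]); return np.array([s.f*q[0]/q[2]+s.c[0],s.f*q[1]/q[2]+s.c[1]])
def load(n): return Cam(np.load(n))
def shot(name):
    from plant import vision
    return Cam(vision.snapshot(name))
E
python3 - <<'E'
from h import *
T=load("top0.npz");S=load("scene0.npz")
def tr(x,y,z,f=7,o=(165,130)): return T.at(o[0]+(x+.5)/f-.5,o[1]+(y+.5)/f-.5,z)
def sc(x,y,z,f=4,o=(160,175)): return S.at(o[0]+(x+.5)/f-.5,o[1]+(y+.5)/f-.5,z)
p=lambda n,v:print(n,np.round(v,1))
hsv=cv2.cvtColor(T.im,cv2.COLOR_BGR2HSV)
# stop mask in rack crop
m=np.zeros(hsv.shape[:2],np.uint8); m[180:200,175:240]=((hsv[180:200,175:240,2]>175)&(hsv[180:200,175:240,1]<50))*255
m=cv2.morphologyEx(m,cv2.MORPH_OPEN,np.ones((2,2),np.uint8))
print("stop rect",cv2.minAreaRect(cv2.findNonZero(m)))
p("stopL",tr(130,442,31.5));p("stopR",tr(462,388,31.5))
p("boardtopL",tr(62,128,102));p("boardtopR",tr(408,68,102))
p("base frontL",tr(172,515,10));p("base frontR",tr(480,455,10))
p("rodendL",tr(149,495,22));p("rodendR",tr(461,440,22))
p("S stop R end",sc(308,150,31.5));p("S stop L",sc(200,240,31.5))
p("S boardtop L",sc(52,110,102));p("S boardtop R",sc(178,35,102))
p("S base front R corner",sc(340,180,10));p("S front L",sc(225,275,10))
# brush
b=np.zeros(hsv.shape[:2],np.uint8)
R=(slice(200,228),slice(288,352))
hs=hsv[R].astype(int); b[R]=(((hs[...,1]>75)&(hs[...,0]<30)&(hs[...,2]>120))|((hs[...,2]>175)))*255
n,l,st,ce=cv2.connectedComponentsWithStats(b); k=1+np.argmax(st[1:,4]); print(st[k])
pts=np.argwhere(l==k)[:,::-1].astype(float)
W=np.array([T.at(u,v,4.5)[:2] for u,v in pts])
c=W.mean(0);w,V=np.linalg.eigh(np.cov((W-c).T));a=V[:,1]; a=a if a[1]<0 else -a
t=(W-c)@a;q=(W-c)@V[:,0]
print("c",c,"axis to butt",a,np.degrees(np.arctan2(a[1],a[0])),"len",t.min(),t.max(),"w",q.min(),q.max())
print("tip",c+a*t.min(),"butt",c+a*t.max())
cv2.imwrite("pics/bm.png",cv2.resize(b[190:240,270:370],None,fx=7,fy=7,interpolation=0))
p("S butt",sc(645,33,4));p("S tip",sc(565,118,4))
E
```

```text
stop rect ((204.94569396972656, 189.5567626953125), (10.08639907836914, 53.986671447753906), 88.72696685791016)
stopL [521.7 253.7  31.5]
stopR [546.6  97.1  31.5]
boardtopL [654.5 278.  102. ]
boardtopR [682.  119.2 102. ]
base frontL [490.6 236.   10. ]
base frontR [518.6  89.4  10. ]
rodendL [498.  245.5  22. ]
rodendR [523.4  98.   22. ]
S stop R end [545.2 103.1  31.5]
S stop L [517.3 251.3  31.5]
S boardtop L [661.9 274.1 102. ]
S boardtop R [678.1 124.8 102. ]
S base front R corner [516.2  95.   10. ]
S front L [491.3 250.4  10. ]
[292 205  55  19 389]
c [ 451.93907712 -187.33591066] axis to butt [ 0.22604463 -0.97411695] -76.93568628862819 len -83.34417938811089 102.58492027031417 w -16.06474709188984 15.640640385753501
tip [ 433.099573   -106.14893312] butt [ 475.12784738 -287.26561996]
S butt [ 478.8 -290.6    4. ]
S tip [ 441.3 -117.     4. ]
```

Run:
```python
from h import *
S=load("scene0.npz");T=load("top0.npz")
for z in (4.5,):
  for n,C,R in (("S",S,(slice(178,210),slice(292,330))),("T",T,(slice(200,228),slice(288,352)))):
    hs=cv2.cvtColor(C.im,cv2.COLOR_BGR2HSV)[R].astype(int)
    b=np.zeros(C.im.shape[:2],np.uint8); b[R]=(((hs[...,1]>75)&(hs[...,0]<30)&(hs[...,2]>120))|((hs[...,2]>175)&(hs[...,0]<60)))*255
    f=np.zeros_like(b); f[R]=((hs[...,2]>175)&(hs[...,1]<45))*255
    nn,l,st,ce=cv2.connectedComponentsWithStats(b); k=1+np.argmax(st[1:,4]); print(n,st[k])
    W=np.array([C.at(u,v,z)[:2] for v,u in np.argwhere(l==k).astype(float)])
    F=np.array([C.at(u,v,z)[:2] for v,u in np.argwhere(f>0).astype(float)])
    c=W.mean(0);w,V=np.linalg.eigh(np.cov((W-c).T));a=V[:,1]; a=a if a[1]<0 else -a
    t=(W-c)@a;q=(W-c)@V[:,0]
    print(np.degrees(np.arctan2(a[1],a[0])),"len",np.ptp(t),"w",np.ptp(q),"tip",c+a*t.min(),"butt",c+a*t.max(),"ferr",F.mean(0),len(F))
    cv2.imwrite(f"pics/bm{n}.png",cv2.resize(np.hstack([C.im[R],cv2.merge([b[R]]*3),cv2.merge([f[R]]*3)]),None,fx=4,fy=4,interpolation=0))
```

```text
S [292 178  38  32 989]
-55.51555441863712 len 243.70069517174795 w 144.0712548684325 tip [ 397.98247482 -101.86422421] butt [ 535.96154018 -302.74181466] ferr [ 490.29234931 -204.47511653] 139
T [292 205  55  19 389]
-76.93568628862819 len 185.92909965842506 w 31.70538747764334 tip [ 433.099573   -106.14893312] butt [ 475.12784738 -287.26561996] ferr [ 445.09550838 -156.58463461] 94
```

View pics/bmS.png

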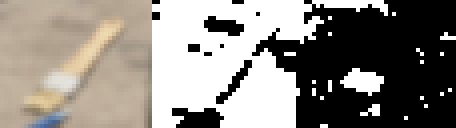

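View pics/bmT.png

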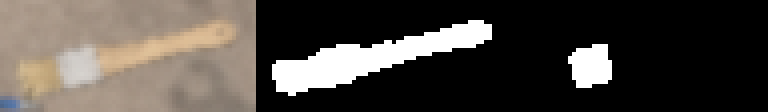

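Two brush-like objects appear in the top view. The wooden-handled one is at raw pixels (320,215), and the turquoise one at (382,242) is the decoy. The wooden one fits the description, and the crop confirms wood handle, grey ferrule and 186 x 32 mm. The rack origin is about (606,188) with yaw about 9.5°, and the stop is pulled out about 36 mm.

I'll travel to outside the stop first.

Request:
{"name": "arm_command", "arguments": {
  "moves": [
    {"slide": [-26,0,-29],"fingers": 0},
    {"slide": [-26,0,-29],"fingers": 0},
    {"slide": [-26,0,-29],"fingers": 0},
    {"slide": [-26,0,-29],"fingers": 0},
    {"slide": [-26,0,-29],"fingers": 0},
    {"slide": [-26,0,-29],"fingers": 0},
    {"slide": [-26,0,-29],"fingers": 0},
    {"slide": [-26,0,-29],"fingers": 0}
  ]
}}

```text
$.moves[0]: bad value
```

Request:
{"name": "arm_command", "arguments": {
  "moves": [
    {"slide": [-26,0,-29],"fingers": 0},
    {"slide": [-26,0,-29],"fingers": 0},
    {"slide": [-26,0,-29],"fingers": 0},
    {"slide": [-26,0,-29],"fingers": 0},
    {"slide": [-26,0,-29],"fingers": 0},
    {"slide": [-26,0,-29],"fingers": 0},
    {"slide": [-26,0,-29],"fingers": 0},
    {"slide": [-26,0,-29],"fingers": 0}
  ]
}}

```text
$.moves[0]: bad value
```

Request:
{"name": "arm_command", "arguments": {
  "moves": [
    {"slide": [-26,0,-29],"yaw": 0,"fingers": 0},
    {"slide": [-26,0,-29],"yaw": 0,"fingers": 0},
    {"slide": [-26,0,-29],"yaw": 0,"fingers": 0},
    {"slide": [-26,0,-29],"yaw": 0,"fingers": 0},
    {"slide": [-26,0,-29],"yaw": 0,"fingers": 0},
    {"slide": [-26,0,-29],"yaw": 0,"fingers": 0},
    {"slide": [-26,0,-29],"yaw": 0,"fingers": 0},
    {"slide": [-26,0,-29],"yaw": 0,"fingers": 0}
  ]
}}

```text
time: 0.77
position: [270.9, -234.5, 231.0]
tcp_rot: [[-0.972, 0.0, 0.233], [-0.233, 0.0, -0.972], [-0.0, -1.0, -0.0]]
wrist_force: [1.3, -0.6, 0.5]
opening: -0.2
```

Request:
{"name": "arm_command", "arguments": {
  "moves": [
    {"slide": [-27,0,-28],"yaw": 0,"fingers": 0},
    {"slide": [-27,0,-28],"yaw": 0,"fingers": 0},
    {"slide": [-27,0,-28],"yaw": 0,"fingers": 0},
    {"slide": [-27,0,-28],"yaw": 0,"fingers": 0},
    {"slide": [-27,0,-28],"yaw": 0,"fingers": 0},
    {"slide": [-27,0,-28],"yaw": 0,"fingers": 0},
    {"slide": [-27,0,-28],"yaw": 0,"fingers": 0},
    {"slide": [-27,0,-28],"yaw": 0,"fingers": 0}
  ]
}}

```text
time: 1.43
position: [428.8, 34.1, 231.0]
tcp_rot: [[-0.972, -0.0, 0.234], [-0.234, -0.0, -0.972], [0.0, -1.0, 0.0]]
wrist_force: [0.9, -1.5, -0.1]
opening: -0.1
```

Request:
{"name": "arm_command", "arguments": {
  "moves": [
    {"slide": [-25,0,-29],"yaw": 2,"fingers": 0},
    {"slide": [-26,0,-28],"yaw": 2,"fingers": 0},
    {"slide": [-26,0,-27],"yaw": 0,"fingers": 0},
    {"slide": [-26,0,-26],"yaw": 0,"fingers": 0},
    {"slide": [0,40,0],"yaw": 0,"fingers": 0},
    {"slide": [0,40,0],"yaw": 0,"fingers": 0},
    {"slide": [0,40,0],"yaw": 0,"fingers": 0},
    {"slide": [0,30,0],"yaw": 0,"fingers": 0}
  ]
}}

```text
time: 2.1
position: [506.7, 159.3, 77.1]
tcp_rot: [[-0.986, -0.004, 0.166], [-0.166, -0.001, -0.986], [0.004, -1.0, 0.0]]
wrist_force: [0.1, -0.3, 0.2]
opening: 0.3
```

Request:
{"name": "arm_command", "arguments": {
  "moves": [
    {"slide": [6,15,-12],"yaw": 0,"fingers": 0},
    {"slide": [0,15,0],"yaw": 0,"fingers": 0},
    {"slide": [0,0,0],"yaw": 0,"fingers": 0}
  ]
}}

```text
time: 2.35
position: [497.9, 170.0, 47.2]
tcp_rot: [[-0.986, -0.007, 0.166], [-0.166, -0.002, -0.986], [0.007, -1.0, 0.001]]
wrist_force: [-0.9, -0.2, -0.1]
opening: 0.5
```

Run:
```python
from h import *
from plant import arm
T=shot("top");S=shot("scene");st=arm.state();print(st["position"],st["wrist_force"],st["time"])
a=cv2.resize(T.im[130:210,165:245],(380,380),interpolation=cv2.INTER_CUBIC);b=cv2.resize(S.im[175:255,160:240],(380,380),interpolation=cv2.INTER_CUBIC)
cv2.imwrite("pics/p1.png",np.hstack([a,b]))
```

```text
[500.31325907 170.18331292  51.18774195] [0.33382363 0.65145713 0.71263207] 2.45
```

View pics/p1.png

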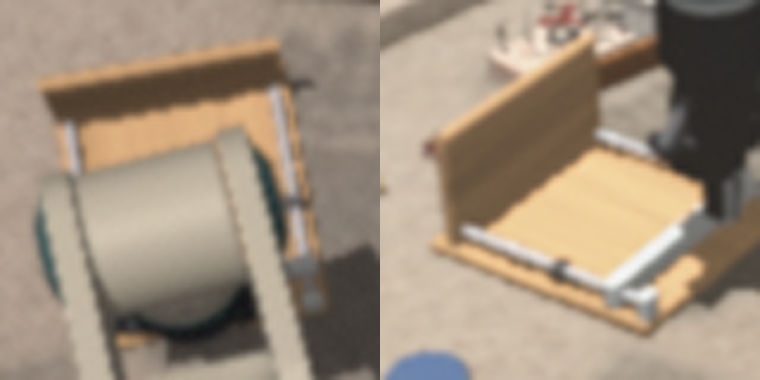

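Request:
{"name": "arm_command", "arguments": {
  "moves": [
    {"slide": [0,17,0],"yaw": 0,"fingers": 0},
    {"slide": [0,17,0],"yaw": 0,"fingers": 0},
    {"slide": [0,0,0],"yaw": 0,"fingers": 0},
    {"slide": [-8,0,0],"yaw": 0,"fingers": 0},
    {"slide": [-8,0,0],"yaw": 0,"fingers": 0},
    {"slide": [-6,0,0],"yaw": 0,"fingers": 0},
    {"slide": [-6,0,0],"yaw": 0,"fingers": 0},
    {"slide": [-6,0,0],"yaw": 0,"fingers": 0}
  ]
}}

```text
time: 3.12
position: [535.1, 176.2, 18.2]
tcp_rot: [[-0.986, 0.001, 0.165], [-0.165, 0.0, -0.986], [-0.001, -1.0, -0.0]]
wrist_force: [-3.8, -0.2, 2.7]
opening: -0.3
```

Request:
{"name": "arm_command", "arguments": {
  "moves": [
    {"slide": [-4,0,0],"yaw": 0,"fingers": 0},
    {"slide": [-4,0,0],"yaw": 0,"fingers": 0},
    {"slide": [-3,0,0],"yaw": 0,"fingers": 0},
    {"slide": [0,0,0],"yaw": 0,"fingers": 0}
  ]
}}

```text
time: 3.45
position: [545.5, 177.8, 17.2]
tcp_rot: [[-0.986, 0.001, 0.165], [-0.165, -0.0, -0.986], [-0.001, -1.0, 0.0]]
wrist_force: [0.5, -1.0, -0.2]
opening: -0.1
```

Request:
{"name": "arm_command", "arguments": {
  "moves": [
    {"slide": [-3,0,0],"yaw": 0,"fingers": 0},
    {"slide": [-2,0,0],"yaw": 0,"fingers": 0}
  ]
}}

```text
time: 3.62
position: [549.7, 178.6, 17.1]
tcp_rot: [[-0.986, -0.001, 0.165], [-0.165, -0.0, -0.986], [0.001, -1.0, 0.0]]
wrist_force: [-3.0, 0.1, 2.2]
opening: 0.3
```

Request:
{"name": "arm_command", "arguments": {
  "moves": [
    {"slide": [-2,0,0],"yaw": 0,"fingers": 0},
    {"slide": [-1,0,0],"yaw": 0,"fingers": 0}
  ]
}}

```text
time: 3.78
position: [552.4, 179.0, 17.0]
tcp_rot: [[-0.986, -0.002, 0.165], [-0.165, -0.0, -0.986], [0.002, -1.0, 0.0]]
wrist_force: [-8.6, -1.5, 5.9]
opening: 0.4
```

Request:
{"name": "arm_command", "arguments": {
  "moves": [
    {"slide": [-1,0,0],"yaw": 0,"fingers": 0},
    {"slide": [-1,0,0],"yaw": 0,"fingers": 0},
    {"slide": [0,0,0],"yaw": 0,"fingers": 0}
  ]
}}

```text
time: 4.03
position: [552.4, 179.0, 17.0]
tcp_rot: [[-0.986, -0.007, 0.165], [-0.165, -0.002, -0.986], [0.007, -1.0, 0.0]]
wrist_force: [-15.6, -3.1, 8.9]
opening: -0.1
```

Request:
{"name": "arm_command", "arguments": {
  "moves": [
    {"slide": [6,0,0],"yaw": 0,"fingers": 0},
    {"slide": [6,-5,0],"yaw": 0,"fingers": 0},
    {"slide": [0,-40,0],"yaw": 0,"fingers": 0},
    {"slide": [0,-40,0],"yaw": 0,"fingers": 60},
    {"slide": [14.6,-15,35],"yaw": 0,"fingers": 60},
    {"slide": [14.6,0,36.4],"yaw": 0,"fingers": 60},
    {"slide": [14.6,0,36.4],"yaw": 0,"fingers": 60},
    {"slide": [14.6,0,36.4],"yaw": 0,"fingers": 60}
  ]
}}

```text
time: 4.7
position: [508.9, 24.1, 118.3]
tcp_rot: [[-0.986, 0.003, 0.166], [-0.166, -0.0, -0.986], [-0.003, -1.0, 0.001]]
wrist_force: [0.9, 0.4, -0.7]
opening: 59.4
```

Request:
{"name": "arm_command", "arguments": {
  "moves": [
    {"slide": [14.6,0,36.4],"yaw": 0,"fingers": 60},
    {"slide": [14.6,0,36.4],"yaw": 0,"fingers": 60},
    {"slide": [14.6,0,36.4],"yaw": 0,"fingers": 60},
    {"slide": [14.6,0,36.4],"yaw": 0,"fingers": 60},
    {"slide": [14.6,0,36.4],"yaw": 0,"fingers": 60},
    {"slide": [14.6,0,36.4],"yaw": 0,"fingers": 60},
    {"slide": [0,0,0],"yaw": -7,"fingers": 60},
    {"slide": [0,0,0],"yaw": -7,"fingers": 60}
  ]
}}

```text
time: 5.37
position: [458.2, -206.7, 117.8]
tcp_rot: [[-0.917, 0.002, 0.4], [-0.4, -0.001, -0.917], [-0.001, -1.0, 0.002]]
wrist_force: [0.0, 0.9, 0.1]
opening: 60.1
```

Request:
{"name": "arm_command", "arguments": {
  "moves": [
    {"slide": [0,0,0],"yaw": -7,"fingers": 60},
    {"slide": [0,0,0],"yaw": -7,"fingers": 60},
    {"slide": [0,0,0],"yaw": -7,"fingers": 60},
    {"slide": [0,0,0],"yaw": -7,"fingers": 60},
    {"slide": [0,0,0],"yaw": -7,"fingers": 60},
    {"slide": [0,0,0],"yaw": -7,"fingers": 60},
    {"slide": [0,0,0],"yaw": -7,"fingers": 60},
    {"slide": [0,0,0],"yaw": -7,"fingers": 60}
  ]
}}

```text
time: 6.03
position: [459.0, -204.5, 117.8]
tcp_rot: [[-0.176, 0.002, 0.984], [-0.984, -0.001, -0.176], [0.001, -1.0, 0.002]]
wrist_force: [-0.3, 0.2, 0.0]
opening: 59.8
```

Request:
{"name": "arm_command", "arguments": {
  "moves": [
    {"slide": [0,0,0],"yaw": -7,"fingers": 60},
    {"slide": [0,0,0],"yaw": -7,"fingers": 60},
    {"slide": [0,0,0],"yaw": -7,"fingers": 60},
    {"slide": [0,0,0],"yaw": -2.5,"fingers": 60},
    {"slide": [0,0,0],"yaw": 0,"fingers": 60}
  ]
}}

```text
time: 6.45
position: [458.9, -204.5, 117.8]
tcp_rot: [[0.226, 0.001, 0.974], [-0.974, -0.001, 0.226], [0.001, -1.0, 0.001]]
wrist_force: [-0.5, 0.1, 0.4]
opening: 59.8
```

Request:
{"name": "arm_command", "arguments": {
  "moves": [
    {"slide": [0,30,-3],"yaw": 0,"fingers": 60},
    {"slide": [0,40,0],"yaw": 0,"fingers": 60},
    {"slide": [0,18,0],"yaw": 0,"fingers": 60},
    {"slide": [0,0,0],"yaw": 0,"fingers": 60}
  ]
}}

```text
time: 6.78
position: [453.0, -203.6, 24.8]
tcp_rot: [[0.223, -0.007, 0.975], [-0.975, 0.004, 0.223], [-0.005, -1.0, -0.006]]
wrist_force: [0.1, 0.7, -1.1]
opening: 60.1
```

```bash
cat > look.py <<'E'
import sys
from h import *
from plant import arm
# usage: out x y w h (top) x y w h (scene)
v=list(map(int,sys.argv[2:10]))
T=shot("top");S=shot("scene");st=arm.state();print(np.round(st["position"],1),np.round(st["wrist_force"],1),st["time"],round(st["opening"],1),np.round(st["joints"],0))
o=[]
for C,(x,y,w,h) in ((T,v[:4]),(S,v[4:])):
    f=398/w; o.append(cv2.resize(C.im[y:y+h,x:x+w],(398,int(h*f)),interpolation=cv2.INTER_CUBIC))
H=max(i.shape[0] for i in o); o=[cv2.copyMakeBorder(i,0,H-i.shape[0],0,0,0) for i in o]
cv2.imwrite("pics/"+sys.argv[1]+".png",np.hstack(o))
import pickle; pickle.dump((T,S,st),open("last.pkl","wb"))
E
python3 look.py p2 165 120 200 130 160 160 190 120
```

```text
[ 456.  -205.1   29.9] [-0.3 -0.6  0.6] 6.8833 60.2 [-28.   9.  98.  -0.  73. -41.]
```

View pics/p2.png

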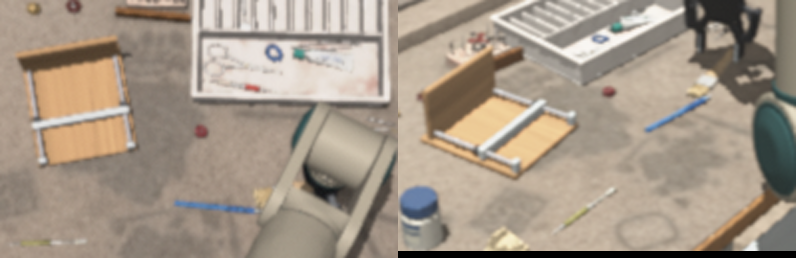

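Run:
```python
import pickle
from h import *
T,S,st=pickle.load(open("last.pkl","rb"))
cv2.imwrite("pics/p2b.png",np.hstack([cv2.resize(S.im[160:220,285:345],(398,398),interpolation=cv2.INTER_CUBIC),cv2.resize(T.im[125:205,165:245],(398,398),interpolation=cv2.INTER_CUBIC)]))
```

```text
(no output)
```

View pics/p2b.png

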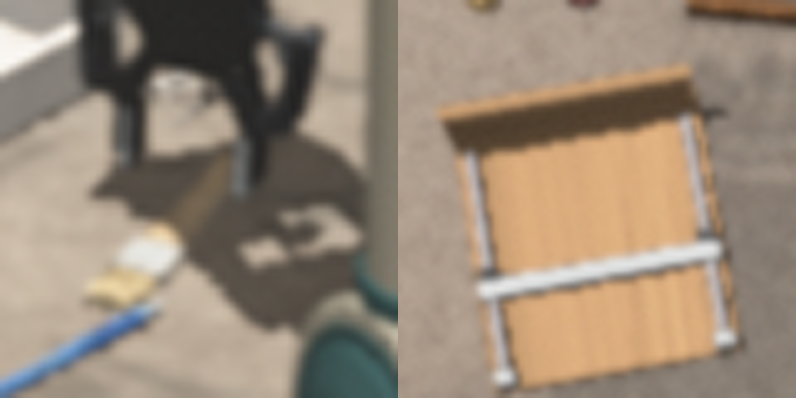

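The stop is against its collars, so it is home, and the fingers straddle the handle. Descending to grasp.

Request:
{"name": "arm_command", "arguments": {
  "moves": [
    {"slide": [0,12,0],"yaw": 0,"fingers": 60},
    {"slide": [0,10,0],"yaw": 0,"fingers": 60},
    {"slide": [0,4,0],"yaw": 0,"fingers": 60},
    {"slide": [0,0,0],"yaw": 0,"fingers": 60},
    {"slide": [0,0,0],"yaw": 0,"fingers": 60}
  ]
}}

```text
time: 7.3
position: [455.9, -205.0, 3.3]
tcp_rot: [[0.225, -0.0, 0.974], [-0.974, 0.0, 0.225], [-0.0, -1.0, -0.0]]
wrist_force: [-0.1, -0.2, 1.0]
opening: 59.9
```

Request:
{"name": "arm_command", "arguments": {
  "moves": [
    {"slide": [0,1.5,0],"yaw": 0,"fingers": 40},
    {"slide": [0,0,0],"yaw": 0,"fingers": 15},
    {"slide": [0,0,0],"yaw": 0,"fingers": 5},
    {"slide": [0,0,0],"yaw": 0,"fingers": 5},
    {"slide": [0,0,0],"yaw": 0,"fingers": 5},
    {"slide": [0,0,0],"yaw": 0,"fingers": 5}
  ],
  "grip_force": 25
}}

```text
time: 7.8
position: [456.2, -205.1, 2.2]
tcp_rot: [[0.225, 0.001, 0.974], [-0.974, -0.0, 0.225], [0.001, -1.0, 0.001]]
wrist_force: [-0.3, -0.1, 1.7]
opening: 24.8
```

Request:
{"name": "arm_command", "arguments": {
  "moves": [
    {"slide": [0,-10,0],"yaw": 0,"fingers": 5},
    {"slide": [0,-20,0],"yaw": 0,"fingers": 5},
    {"slide": [0,-30,0],"yaw": 0,"fingers": 5},
    {"slide": [0,-20,0],"yaw": 0,"fingers": 5},
    {"slide": [0,0,0],"yaw": 0,"fingers": 5}
  ]
}}

```text
time: 8.22
position: [458.1, -206.2, 87.3]
tcp_rot: [[0.225, 0.007, 0.974], [-0.974, -0.004, 0.225], [0.006, -1.0, 0.006]]
wrist_force: [0.4, 0.0, 0.6]
opening: 24.6
```

```bash
python3 look.py p3 280 180 90 70 280 130 80 80
```

```text
[ 456.1 -205.2   82.6] [-0.3  0.2 -1.7] 8.3167 24.7 [-28.   5.  96.  -0.  79. -41.]
```

View pics/p3.png

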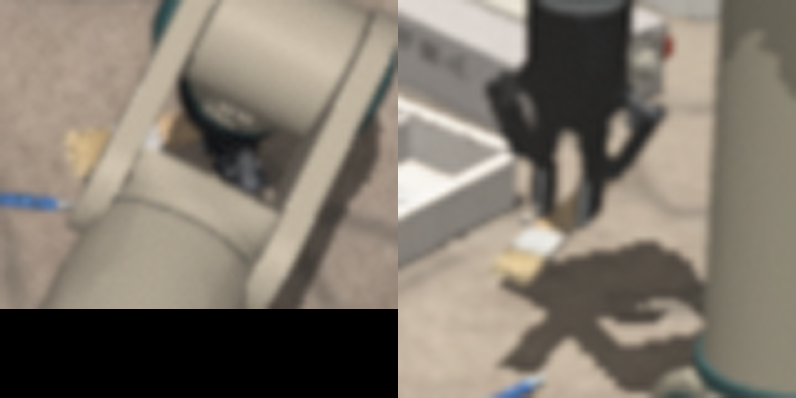

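Run:
```python
import pickle
from h import *
T,S,st=pickle.load(open("last.pkl","rb"))
p=T.at(280+68/4.42,180+150/4.42,85);print("tip",p, (p-st["position"])@st["tcp_rot"])
f=4.975
g=lambda x,y,z:T.at(165+(x-398+.5)/f-.5,125+(y+.5)/f-.5,z)
L,R=g(480,289,31.5),g(720,246,31.5);m=(L+R)/2;d=L-R;print("stop",L,R,m,np.degrees(np.arctan2(-d[0],d[1])))
bl,br=g(441,112,102),g(692,70,102);print("board",bl,br,(bl+br)/2,np.degrees(np.arctan2(-(bl-br)[0],(bl-br)[1])))
```

```text
tip [ 439.13473303 -109.98333776   85.        ] [-96.55545624  -2.52779196   4.92047334]
stop [555.68353564 261.21369951  31.5       ] [583.93345656 101.33558158  31.5       ] [569.8084961  181.27464055  31.5       ] 10.020538113481097
board [656.96801529 278.7053608  102.        ] [684.05335877 116.48560576 102.        ] [670.51068703 197.59548328 102.        ] 9.479063336102797
```

Request:
{"name": "arm_command", "arguments": {
  "moves": [
    {"slide": [0,-35,0],"yaw": 0,"fingers": 5},
    {"slide": [0,-35,0],"yaw": 0,"fingers": 5},
    {"slide": [-20,0,16],"yaw": 0,"fingers": 5},
    {"slide": [-30,0,24],"yaw": 0,"fingers": 5},
    {"slide": [-30,0,24],"yaw": 0,"fingers": 5},
    {"slide": [-30,0,24],"yaw": 0,"fingers": 5},
    {"slide": [-30,0,24],"yaw": 0,"fingers": 5},
    {"slide": [-30,0,24],"yaw": 0,"fingers": 5}
  ]
}}

```text
time: 8.98
position: [549.7, -6.9, 149.9]
tcp_rot: [[0.225, -0.003, 0.974], [-0.974, 0.0, 0.225], [-0.001, -1.0, -0.003]]
wrist_force: [0.8, -0.6, 0.5]
opening: 24.9
```

Request:
{"name": "arm_command", "arguments": {
  "moves": [
    {"slide": [-30,0,24],"yaw": 0,"fingers": 5},
    {"slide": [-30,0,24],"yaw": 0,"fingers": 5},
    {"slide": [-30,0,24],"yaw": 0,"fingers": 5},
    {"slide": [-30,0,24],"yaw": 0,"fingers": 5},
    {"slide": [-30,0,23],"yaw": 0,"fingers": 5},
    {"slide": [-26,0,20],"yaw": 0,"fingers": 5},
    {"slide": [0,0,0],"yaw": 4,"fingers": 5},
    {"slide": [0,0,0],"yaw": 7,"fingers": 5}
  ]
}}

```text
time: 9.65
position: [645.1, 195.9, 148.1]
tcp_rot: [[0.035, -0.005, 0.999], [-0.999, -0.001, 0.035], [0.001, -1.0, -0.005]]
wrist_force: [0.3, -0.2, -0.0]
opening: 24.6
```

Request:
{"name": "arm_command", "arguments": {
  "moves": [
    {"slide": [0,0,0],"yaw": 7,"fingers": 5},
    {"slide": [0,0,0],"yaw": 7,"fingers": 5},
    {"slide": [0,0,0],"yaw": 7,"fingers": 5},
    {"slide": [0,0,0],"yaw": 7,"fingers": 5},
    {"slide": [0,0,0],"yaw": 7,"fingers": 5},
    {"slide": [0,0,0],"yaw": 7,"fingers": 5},
    {"slide": [0,0,0],"yaw": 7,"fingers": 5},
    {"slide": [0,0,0],"yaw": 7,"fingers": 5}
  ]
}}

```text
time: 10.32
position: [645.1, 193.8, 149.2]
tcp_rot: [[-0.812, -0.004, 0.583], [-0.583, -0.001, -0.812], [0.004, -1.0, -0.001]]
wrist_force: [-0.4, 0.1, -0.2]
opening: 24.8
```

Request:
{"name": "arm_command", "arguments": {
  "moves": [
    {"slide": [0,0,0],"yaw": 7,"fingers": 5},
    {"slide": [0,0,0],"yaw": 7,"fingers": 5},
    {"slide": [0,0,0],"yaw": 7,"fingers": 5},
    {"slide": [0,0,0],"yaw": 5.4,"fingers": 5},
    {"slide": [0,0,0],"yaw": 0,"fingers": 5}
  ]
}}

```text
time: 10.73
position: [645.1, 193.8, 149.4]
tcp_rot: [[-0.987, -0.004, 0.164], [-0.164, -0.001, -0.987], [0.004, -1.0, 0.0]]
wrist_force: [-0.4, -0.6, -1.1]
opening: 24.7
```

```bash
python3 look.py p4 145 100 120 120 140 120 120 140
```

```text
[645.4 193.9 150.1] [ 0.5 -0.3 -0.4] 10.8333 25.1 [14. 29. 58. -0. 93. 94.]
```

View pics/p4.png

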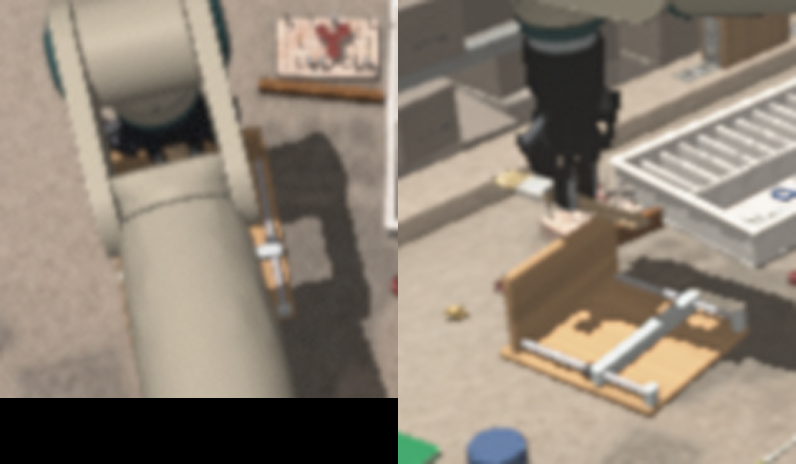

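Request:
{"name": "arm_command", "arguments": {
  "moves": [
    {"slide": [-1,20,0],"yaw": 0,"fingers": 5},
    {"slide": [0,20,0],"yaw": 0,"fingers": 5},
    {"slide": [0,4,0],"yaw": 0,"fingers": 5},
    {"slide": [0,3,0],"yaw": 0,"fingers": 5},
    {"slide": [0,3,0],"yaw": 0,"fingers": 5},
    {"slide": [0,0,0],"yaw": 0,"fingers": 5}
  ],
  "grip_force": 22
}}

```text
time: 11.33
position: [647.2, 194.3, 103.2]
tcp_rot: [[-0.986, 0.001, 0.168], [-0.168, 0.0, -0.986], [-0.001, -1.0, -0.0]]
wrist_force: [-2.4, -0.8, 2.3]
opening: 24.6
```

Request:
{"name": "arm_command", "arguments": {
  "moves": [
    {"slide": [0,3,0],"yaw": 0,"fingers": 5},
    {"slide": [0,3,0],"yaw": 0,"fingers": 5},
    {"slide": [0,0,0],"yaw": 0,"fingers": 5}
  ]
}}

```text
time: 11.58
position: [647.5, 194.5, 98.5]
tcp_rot: [[-0.986, 0.003, 0.168], [-0.168, 0.001, -0.986], [-0.003, -1.0, -0.0]]
wrist_force: [-5.9, -0.7, 9.7]
opening: 24.7
```

```bash
python3 look.py p5 145 100 120 120 150 140 90 90
```

```text
[647.6 194.5  98.6] [-5.1 -0.3  8.9] 11.6833 24.6 [14. 31. 61.  0. 87. 94.]
```

View pics/p5.png

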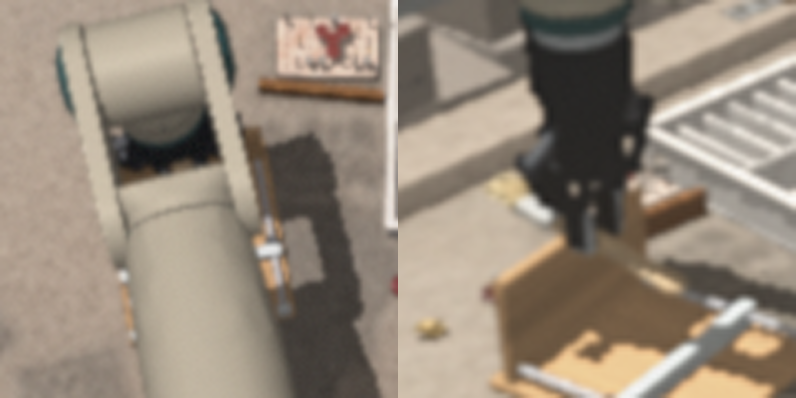

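Request:
{"name": "arm_command", "arguments": {
  "moves": [
    {"slide": [0,3,0],"yaw": 0,"fingers": 5},
    {"slide": [0,3,0],"yaw": 0,"fingers": 5},
    {"slide": [0,2,0],"yaw": 0,"fingers": 5},
    {"slide": [0,0,0],"yaw": 0,"fingers": 5}
  ]
}}

```text
time: 12.02
position: [648.3, 194.7, 91.4]
tcp_rot: [[-0.986, 0.005, 0.168], [-0.168, 0.001, -0.986], [-0.005, -1.0, -0.0]]
wrist_force: [-4.4, -0.2, 9.6]
opening: 24.7
```

```bash
python3 look.py p6 145 100 120 120 150 140 90 90
```

```text
[648.3 194.6  91.4] [-3.3 -0.4  9.6] 12.1167 24.4 [14. 32. 62. -0. 86. 94.]
```

View pics/p6.png

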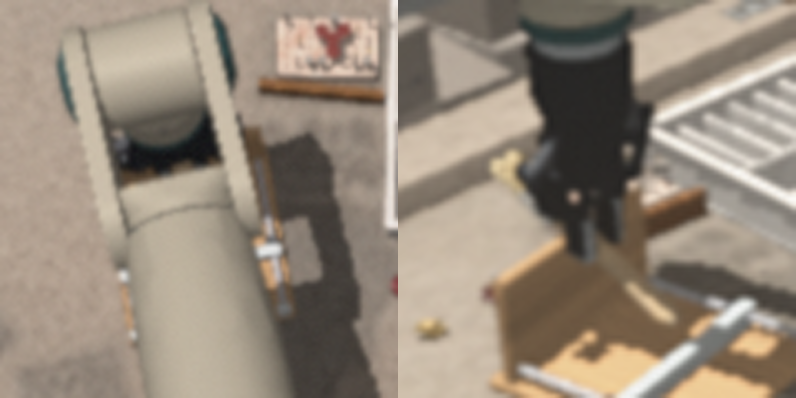

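```bash
cat > bp.py <<'E'
import sys
from h import *
O=np.array([606.7,188,0.]);c,s=np.cos(np.radians(9.6)),np.sin(np.radians(9.6));R=np.array([[c,-s,0],[s,c,0],[0,0,1]])
C=load("scene0.npz")
def onplane(u,v,y=0.):
    o,d=C.ray(u,v);o=R.T@(o-O);d=R.T@d;return o+d*(y-o[1])/d[1]
if __name__=="__main__":
    a=list(map(float,sys.argv[1:]))
    for i in range(0,len(a),2): print(np.round(onplane(a[i],a[i+1]),1))
E
python3 bp.py 211.1 212.4 172.5 176.5
```

```text
[-24.8   0.   53.5]
[132.2   0.  142.2]
```

Request:
{"name": "arm_command", "arguments": {
  "moves": [
    {"slide": [0,3,0],"yaw": 0,"fingers": 5},
    {"slide": [0,3,0],"yaw": 0,"fingers": 5},
    {"slide": [0,2,0],"yaw": 0,"fingers": 5},
    {"slide": [0,0,0],"yaw": 0,"fingers": 5}
  ]
}}

```text
time: 12.45
position: [649.1, 194.8, 84.6]
tcp_rot: [[-0.986, 0.008, 0.168], [-0.168, 0.002, -0.986], [-0.008, -1.0, -0.001]]
wrist_force: [-3.6, -0.4, 13.7]
opening: 24.8
```

```bash
python3 look.py p7 145 100 120 120 150 140 90 90
```

```text
[649.  194.8  84.6] [-3.8 -0.5 11.8] 12.55 24.7 [14. 32. 62. -0. 86. 94.]
```

View pics/p7.png

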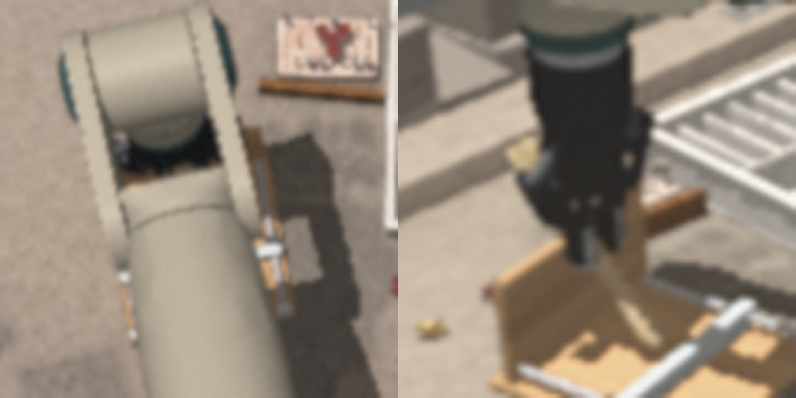

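```bash
python3 bp.py 208.1 217.6 176.5 172.9
```

```text
[-10.2   0.   27.7]
[111.9   0.  161.7]
```

Request:
{"name": "arm_command", "arguments": {
  "moves": [
    {"slide": [3,2,0],"yaw": 0,"fingers": 5},
    {"slide": [4,3,0],"yaw": 0,"fingers": 5},
    {"slide": [4,3,0],"yaw": 0,"fingers": 5},
    {"slide": [3,2,0],"yaw": 0,"fingers": 5},
    {"slide": [0,0,0],"yaw": 0,"fingers": 5}
  ]
}}

```text
time: 12.97
position: [632.3, 191.7, 69.2]
tcp_rot: [[-0.986, -0.001, 0.167], [-0.167, -0.0, -0.986], [0.001, -1.0, 0.0]]
wrist_force: [-2.1, 0.3, 1.1]
opening: 25.0
```

```bash
python3 look.py p8 145 100 120 120 150 140 90 90
```

```text
[632.4 191.8  69.2] [-2.9  0.1  0.7] 13.0667 24.8 [14. 31. 66. -0. 84. 94.]
```

View pics/p8.png

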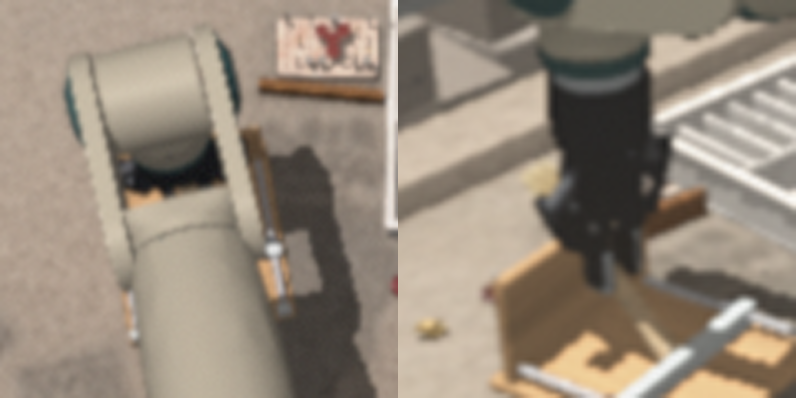

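Request:
{"name": "arm_command", "arguments": {
  "moves": [
    {"slide": [0,0,0],"yaw": 0,"fingers": 30},
    {"slide": [0,0,0],"yaw": 0,"fingers": 45},
    {"slide": [0,0,0],"yaw": 0,"fingers": 55},
    {"slide": [0,0,0],"yaw": 0,"fingers": 60}
  ]
}}

```text
time: 13.4
position: [633.2, 191.8, 69.7]
tcp_rot: [[-0.986, 0.0, 0.167], [-0.167, -0.0, -0.986], [-0.0, -1.0, 0.0]]
wrist_force: [-0.3, 0.4, 0.5]
opening: 59.8
```

```bash
python3 look.py p9 145 100 120 120 150 140 90 90
```

```text
[633.2 191.8  69.7] [-0.4  0.1 -0.4] 13.5 59.7 [14. 31. 66. -0. 84. 94.]
```

View pics/p9.png

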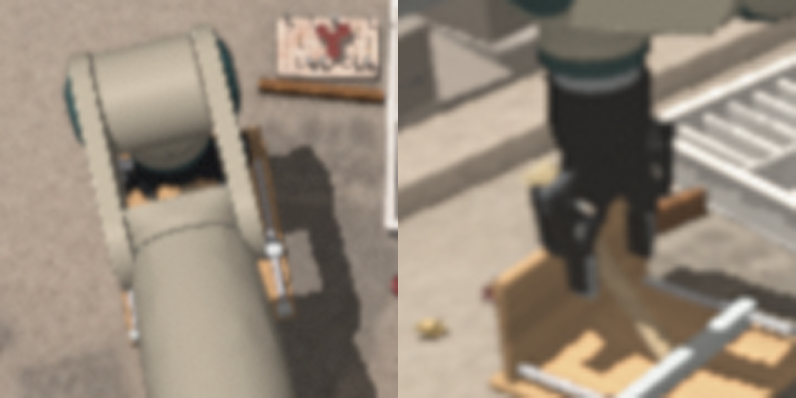

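Request:
{"name": "arm_command", "arguments": {
  "moves": [
    {"slide": [0,-6,0],"yaw": 0,"fingers": 60},
    {"slide": [0,-15,0],"yaw": 0,"fingers": 60},
    {"slide": [0,-30,0],"yaw": 0,"fingers": 60},
    {"slide": [0,-35,0],"yaw": 0,"fingers": 60},
    {"slide": [0,-35,0],"yaw": 0,"fingers": 60},
    {"slide": [10,-30,25],"yaw": 0,"fingers": 60},
    {"slide": [20,0,35],"yaw": 0,"fingers": 60},
    {"slide": [20,0,35],"yaw": 0,"fingers": 60}
  ]
}}

```text
time: 14.17
position: [600.1, 89.5, 224.2]
tcp_rot: [[-0.986, 0.006, 0.169], [-0.169, 0.0, -0.986], [-0.006, -1.0, 0.001]]
wrist_force: [1.6, -1.7, -0.3]
opening: 60.3
```

Request:
{"name": "arm_command", "arguments": {
  "moves": [
    {"slide": [20,0,35],"yaw": 0,"fingers": 60},
    {"slide": [20,0,35],"yaw": 0,"fingers": 60},
    {"slide": [20,0,35],"yaw": 0,"fingers": 60},
    {"slide": [20,0,35],"yaw": 0,"fingers": 60},
    {"slide": [15,0,30],"yaw": 0,"fingers": 60},
    {"slide": [0,0,0],"yaw": 0,"fingers": 60}
  ]
}}

```text
time: 14.67
position: [532.8, -98.7, 221.7]
tcp_rot: [[-0.987, 0.001, 0.161], [-0.161, -0.002, -0.987], [-0.0, -1.0, 0.002]]
wrist_force: [0.8, 0.3, -1.2]
opening: 60.1
```

```bash
python3 look.py p10 165 120 90 90 150 140 90 90
```

```text
[534.2 -94.6 221.5] [ 0.2  0.2 -0.5] 14.7667 60.2 [-14.   6.  78.   0.  96.  67.]
```

View pics/p10.png

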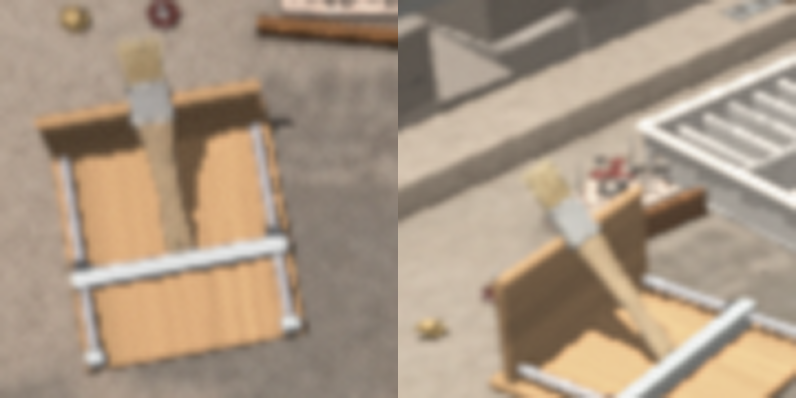

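Run:
```python
import pickle
from h import *
from bp import O,R
from plant import arm
T,S,st=pickle.load(open("last.pkl","rb")); T0=load("top0.npz")
# stop line, sampled away from brush: brightness centroid along columns
g=cv2.cvtColor(T.im,cv2.COLOR_BGR2HSV).astype(float)
P=[]
for u in list(range(186,200))+list(range(211,227)):
    v=np.arange(172,188); w=np.clip(g[172:188,u,2]-170,0,None)*(g[172:188,u,1]<70)
    P.append(R.T@(T.at(u,(v*w).sum()/w.sum(),29)-O))
P=np.array(P);k=np.polyfit(P[:,1],P[:,0],1);print("stop x at y=0 (front+top centroid)",k[1],"skew deg",np.degrees(np.arctan(k[0])))
for n,u,v,C,y in (("butt",150+(662-398)/4.42,140+352/4.42,S,-1),("tip",150+(543-398)/4.42,140+168/4.42,S,2)):
    o,d=C.ray(u,v);o=R.T@(o-O);d=R.T@d;print(n,np.round(o+d*(y-o[1])/d[1],1))
print("tip top view",R.T@(T.at(165+140/4.42,120+42/4.42,150)-O),"butt",R.T@(T.at(165+180/4.42,120+240/4.42,20)-O))
# bystander diff
d=cv2.absdiff(T.im,T0.im).max(2); cv2.imwrite("pics/diff.png",np.vstack([np.hstack([T0.im[100:300,80:380],T.im[100:300,80:380]])]))
S2=shot("scene"); print("motion diff",cv2.absdiff(S2.im,S.im)[140:230,150:240].max(), arm.state()["time"])
```

```text
stop x at y=0 (front+top centroid) -36.121927207801406 skew deg -0.33622591742472435
butt [-15.7  -1.   20.9]
tip [ 83.9   2.  151.5]
tip top view [ 92.89103745  -4.8979346  150.        ] butt [-21.02312967  -3.60343462  20.        ]
motion diff 2 14.8167
```

View pics/diff.png

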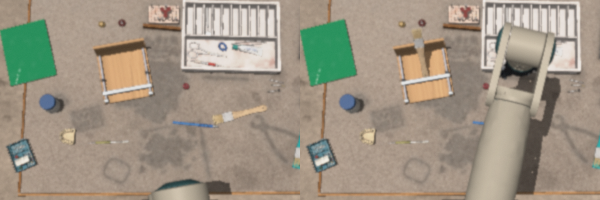

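Run:
```python
import pickle
from h import *
from bp import O,R
T,S,st=pickle.load(open("last.pkl","rb"))
a=cv2.resize(T.im[160:190,190:220],(390,390),interpolation=cv2.INTER_NEAREST);b=cv2.resize(S.im[200:230,195:225],(390,390),interpolation=cv2.INTER_NEAREST)
cv2.imwrite("pics/p11.png",np.hstack([a,b]))
w=lambda *p:O+R@np.array(p,float)
for x in (-28,-24,-20,-15):
  for n,C,o in(("T",T,(190,160)),("S",S,(195,200))): print(x,n,"butt z13",np.round((C.proj(w(x,-2,13))-o+.5)*13),"upper corner",np.round((C.proj(w(x-3.3,-2,16))-o+.5)*13))
for n,C,o in(("T",T,(190,160)),("S",S,(195,200))): print(n,"stop inner top edge",np.round((C.proj(w(-32,-2,31.5))-o+.5)*13))
u1=T.ray(165+140/4.42-.4,120+40/4.42-.4);u2=S.ray(150+(540-398)/4.42-.4,140+168/4.42-.4)
A=np.stack([u1[1],-u2[1]],1);t=np.linalg.lstsq(A,u2[0]-u1[0],rcond=None)[0]
p,q=u1[0]+t[0]*u1[1],u2[0]+t[1]*u2[1];print("tip tri",R.T@((p+q)/2-O),np.linalg.norm(p-q))
```

```text
-28 T butt z13 [211. 226.] upper corner [212. 235.]
-28 S butt z13 [240. 300.] upper corner [250. 294.]
-24 T butt z13 [209. 211.] upper corner [210. 220.]
-24 S butt z13 [228. 295.] upper corner [237. 290.]
-20 T butt z13 [207. 196.] upper corner [208. 206.]
-20 S butt z13 [215. 291.] upper corner [225. 285.]
-15 T butt z13 [204. 178.] upper corner [205. 187.]
-15 S butt z13 [200. 285.] upper corner [209. 279.]
T stop inner top edge [207. 224.]
S stop inner top edge [248. 245.]
tip tri [ 96.14234331  -4.4572674  146.78116222] 2.0411366443238737
```

View pics/p11.png

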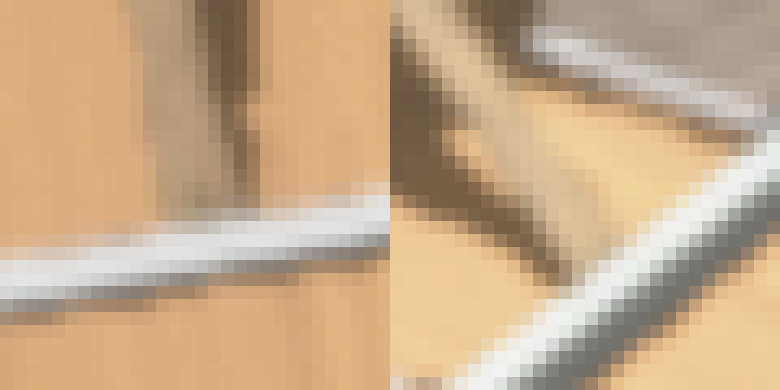

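Run:
```python
from plant import arm
print(arm.hand_in())
```

```text
the job is handed in; nothing more can be done
None
```

The foot stop is home and the brush is leaning on the rack, bristles up, with its butt against the inside of the stop. I handed the job in at about 15 s of the 61 s allowed; no verdict was reported.

**What I did:** I pushed the stop in with closed fingers until it met the hard end (wrist force rose to about 16 N with no further movement). I gripped the wooden brush across its handle and pressed it over the backboard's edge, so that it turned in the grip to about 47°. Then I slid the butt down behind the stop, released it and moved the arm clear.

**Last checks:**

| Check | Measured |
|---|---|
| Stop | Centre about -36 mm in the rack frame (nominal -38), against its collars, skew 0.3° |
| Brush tip, from both cameras | x 96, y -4, z 147 mm |
| Brush tilt | About 47° from level |
| Brush butt | About x -27, z 14 mm, with no visible gap to the stop |
| Brush motion | Two pictures, about 0.05 s apart, showed none |
| Other loose things | The jar, cast, spatula and wheel looked unmoved |

**Weaker points:**
- The butt end is hidden behind the stop in both views, so its position comes from the tip and the brush length.
- Single-view readings along an assumed plane disagreed by up to about 12 mm; I trusted the two-camera figure.
- The pen was partly hidden by the arm in the last top view. It was in place when I lifted the brush, and I didn't touch it after that.

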